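# Load the drill jig and hook its bush plate down

## Robot

A 6-joint arm with a two-finger parallel gripper is mounted at the origin on a cart in front of the work surface, level with it; the furniture and walls round the work are solid. World frame = base frame: x ahead of the robot, y to its left, z up, the work surface at z = 0. Lengths are in mm, angles in degrees, forces in N, time in s.
With the tool pointing down it reaches from about 350 to 850 mm from the base axis. Payload 8.1 kg.
Tool frame: the origin (TCP) lies on the centre line of the jaws, within the pads' length; the fingertips stand 19 mm ahead of it and the grasp point (between the pads) is the TCP; z points along the fingers, y is the line along which they close (so a half turn about z gives the same grasp; the last joint's range is limited). The gripper opens to 85 mm and grips with 20 to 120 N. Pads are 22 mm wide; open, the fingers measure 114 mm over their backs; the gripper's body (76 mm by 85 mm) begins 54 mm behind the grasp point. The pads swing forward as they close: fully open they stand 13 mm farther back than shut.
Start: joints at [63.747, 7.471, 85.268, -0, 87.261, -4.893], TCP at [218.514, 558.8, 250.292] pointing down, gripper open.
Joint ranges: [-169.43, 169.43], [-51.17, 129.36], [1.28, 143.12], [-76.62, 256.62], [0, 156.53], [-152.29, 152.29]. Speed limits (degrees/s): [136.94, 136.94, 159.86, 180, 180, 180].

## Interface

Orientations are given as [roll, pitch, yaw] about the fixed x, y, z axes, in that order (R = Rz(yaw) Ry(pitch) Rx(roll)).
In Python, from bench import r gives the robot as it stands. The module is installed in compiled form; this text tells all that it offers.
- The arm moves only by the tool servo_tool, never from a script. Its arguments are lists of equal length, an entry for each row: "fingers": the finger opening in m, from 0 to 0.0854; "linear": the shift along the tool's x, y, z in m, a list of three; "rotation": the turn, a rotation vector about the tool's x, y, z in degrees, a list of three. A call has 1 to 10 rows; each row is the pose to reach, as a shift and turn from the pose commanded when the call began, along the tool's axes at that moment; what a row does not reach only later rows make up. A row lasts 1/10 s, in which the tool goes at most 50 mm and 8.59 degrees, less where a joint would pass 70% of its speed; a pose out of reach is approached as far as the arm can. A call with a gripper value outside its range is refused whole. The fingers move at their own pace and stop on an object; "force" is the grip in N (left out, the last holds). Time passes only in rows, so rows that repeat a pose let the fingers close. It gives the time, the measured TCP pose, the force, the opening and the grip force at its end, in the units of the state.
- r.sense(): the state, without advancing time (a new reading comes with each control period).
- r.snapshot(name): name is "scene" or "top" or "wrist"; returns a dict with "frame" (420x560x3 uint8, red, green, blue), "fx", "fy", "cx", "cy" (pixels), "camera_from_world" (4x4, takes a point from world to camera coordinates). Camera axes: x right, y up, looking along -z (the intrinsics and any distortion apply to the point x, -y, -z); pixel columns grow to the right and rows downward; lengths in mm; the calibration is good to about 2 mm. A picture is of the moment at which its call begins. There is no depth.
- r.hand_in(): hands the job in; it is judged then, once.
The state is a dict: "time": time; "joint_pos": joint angles; "qd": joint speeds; "joint_efforts": joint torques, N m; "tool_pos": TCP position; "tcp_rot": TCP orientation; "ft_force": force on the tool from outside, world axes, zero at the start; "wrist_torque": the same for the moment, N m; "finger_gap": finger opening in mm; "grip_force": force on a finger pad.
Only numpy, scipy, OpenCV 4.12 (cv2) and the standard library are available. Lean on these libraries where they do the work, as an engineer would, in place of code of your own. Each camera call takes 0.05 s, during which the arm holds its last target. There are 200 camera calls.

## Task

Load the blue drill jig: push the square blank along the apron and over the lip so that it drops flat into the nest, then hook the loose bush plate on the stud (tail down, oblong eye past the wide head) and level it on the cheeks, nose between the two guide pins, tail bar close up to the stud's neck so that the bush is over the blank's red centre mark. Then swing the latch fully across the nose, and leave the caliper, the oil bottle and the side cutters alone.

Things in the scene. Friction and masses are not known exactly. Their poses are not given: they have to be found in the camera images.
- jig: Blue drill jig fixed to the bench. Origin on the bench under the nest's centre; +x = loading direction (apron to nest), +y = from latch to stud, z up. In mm in this frame: casting x -52..52, y -76..104, 12 high, four 19 high screws at its corners; apron x -106..-50, top z 16; two cheeks (y +-34..42, top z 22) run beside apron and nest from x -104.
- nest (a point): Centre of the nest floor, at jig (0, 0, 12) mm, axes as the jig's. The nest is 68 x 68 mm, from jig x -34 to 34 and y -34 to 34, closed by a back stop (top z 22) at x 34, the cheeks, and the lip at x -34.
- lip (a point): Middle of the lip's crest, at jig (-37, 0, 20) mm. The lip is a ramp from apron level (z 16) at jig x -52 up to z 20 at x -40, level to x -34, then a sheer 8 mm drop to the nest floor.
- pins (a point): Midpoint between the two guide pins on the latch-side cheek, at cheek top level: jig (0, -38, 22) mm, axes as the jig's. The pins are 8 mm across with tapered tops, stand at jig x -16.5 and 16.5 (25 mm free between them) and reach z 35.
- stud (a point): T-head stud: point on its axis at the underside of the head, jig (0, 70, 35) mm, axes as the jig's. Round neck 12 mm across (a flat flange 26 across below z 14); the head is a dark bar 46 mm long in jig y (47 to 93), 16 wide in jig x, from z 35 to z 42.
- bush_plate: Aluminium plate 148 x 44 x 6 mm, 0.18 to 0.29 kg, with an upright black grip; lies flat on the bench, grip up. Origin: its underside, below the middle of the grip; +x along the plate to the nose, z up. To be fitted with its +x along the jig's -y; level and with the tail bar touching the neck, its origin is at jig (0, 22, 22) mm.
- grip (a point): Middle of the plate's upright grip, plate (0, 0, 30) mm. The grip is 21 mm long (plate x -11..10), 14 mm thick (plate y -7..7) and reaches z 46; the pad round its foot, 24 x 20 mm, reaches z 9.
- eye (a point): Centre of the plate's oblong eye at the underside, plate (-34, 0, 0) mm. The eye is 40 mm long (plate x -54..-14), 24 wide, its corners cut by 4 mm, right through. It cannot pass the 46 mm head level; it does with the nose raised about 30 degrees, the tail bar going under the head's outer (jig +y) end first, then in to the neck.
- tail (a point): Middle of the inner edge of the tail bar at the underside, plate (-54, 0, 0) mm. The bar reaches from here 14 mm to the plate's end at x -68 and is 44 mm wide, 6 thick.
- bush (a point): Centre of the dark steel drill bush at the plate's underside, plate (22, 0, 0) mm; the bush is 21 mm across and reaches z 11.
- nose (a point): Tip of the nose at its underside, plate (80, 0, 0) mm. The nose is a tongue 20 mm wide from plate x 54 to 80.
- blank: Square aluminium blank 64 x 64 x 10 mm, 0.08 to 0.17 kg, red centre mark and four dark spots on top. Origin: centre of its underside. It starts flat on the apron (its rear edge sticks out over the apron's end), between the cheeks (2 mm clear each side), square to the jig. In the nest its top is level with the cheeks (jig z 22).
- latch (a joint): Swing latch, rad: 0 = arm points to jig -y (open), growing clockwise seen from above, 1.57 = arm points to jig -x across the plate's nose, stop at 1.6. Starts at 0.4 to 0.8, turns with light friction (0.05 N m) and stays where left. Arm 50 mm long, 12 wide, from jig z 30 to 36.
- latch_pivot (a point): Pivot of the latch at the underside of its arm, jig (32, -50, 30) mm; the axis is vertical.
- latch_pin (a point): Brass thumb pin on the latch arm, 10 mm across, from jig z 36 to z 64, 42 mm from the pivot; this point is on its axis at z 54.
- caliper: Steel vernier caliper, 69 x 204 x 11 mm, on the bench; leave alone. Origin: centre of its underside.
- oil_bottle: Small brown dropper bottle, 33 mm across, 102 high, standing; leave alone. Origin: centre of its underside.
- side_cutters: Blue-handled side cutters, 59 x 145 x 12 mm, lying on the bench; leave alone. Origin: centre of its underside.

How it is judged:
By the outcome, as a careful person would: the job done as asked, in the order asked, and still so for the second after the job is handed in, with the robot touching nothing.
It also fails if it takes over 59 s, if anything falls off the work surface, if the arm or the gripper's body presses on something with over 40 N, if the wrist force passes 120 N, or if a joint passes its speed limit or range.

## Working session

There is one attempt and no reset: what is moved stays moved. The work goes in short steps, Python scripts to look and compute and a tool call to move; the robot and the scene stay as the last step left them, time stands still between calls to the robot, and variables do not carry over. Pictures are saved under pics/ and viewed, at most 10 in all, crops included, and the job is handed in when it is done.

Besides the shell and the picture viewer there is one more tool, called in YAML: its name, and indented under it one key for each argument. servo_tool: Moves the arm, as the interface text tells. Its arguments: {"type":"object","properties":{"fingers":{"type":"array","items":{"type":"number"}},"linear":{"type":"array","items":{"type":"array","items":{"type":"number"}}},"rotation":{"type":"array","items":{"type":"array","items":{"type":"number"}}},"force":{"type":"number"}},"required":["fingers","linear","rotation"]}

```bash
mkdir -p pics; python3 - <<'E'
from bench import r
import cv2,numpy as np
s=r.sense();print({k:np.round(v,2).tolist() for k,v in s.items()})
for n in("scene","top"):
    d=r.snapshot(n);cv2.imwrite(f"pics/{n}0.png",cv2.resize(d["frame"][:,:,::-1],(784,588),interpolation=cv2.INTER_CUBIC));np.savez(f"{n}0.npz",**d)
    print(n,d["fx"],d["fy"],d["cx"],d["cy"],np.round(d["camera_from_world"],3).tolist(),[k for k in d])
E
```

```text
{'time': 0.0, 'joint_pos': [63.75, 7.52, 85.33, 0.0, 87.26, -4.89], 'qd': [0.03, 0.06, 0.03, -0.02, -0.06, 0.01], 'joint_efforts': [0.0, -56.94, -50.06, -0.0, 0.01, 0.0], 'tool_pos': [218.26, 558.33, 249.23], 'tcp_rot': [-179.89, -0.01, 158.64], 'ft_force': [0.85, -0.16, -1.02], 'wrist_torque': [0.04, -0.01, -0.06], 'grip_force': 0.0, 'finger_gap': 85.49}
scene 540.7323923080809 540.7323923080809 278.0527096950497 208.8220820238682 [[0.803, -0.596, 0.012, -502.088], [0.45, 0.618, 0.644, -191.559], [-0.391, -0.512, 0.765, -1357.839], [0.0, 0.0, 0.0, 1.0]] ['frame', 'fx', 'fy', 'cx', 'cy', 'camera_from_world']
top 544.0883579037326 544.0883579037326 271.3204803482125 203.19702841942416 [[-0.03, -1.0, -0.006, -150.567], [0.993, -0.03, 0.116, -524.647], [-0.116, -0.002, 0.993, -1301.743], [0.0, 0.0, 0.0, 1.0]] ['frame', 'fx', 'fy', 'cx', 'cy', 'camera_from_world']
```

View pics/top0.png

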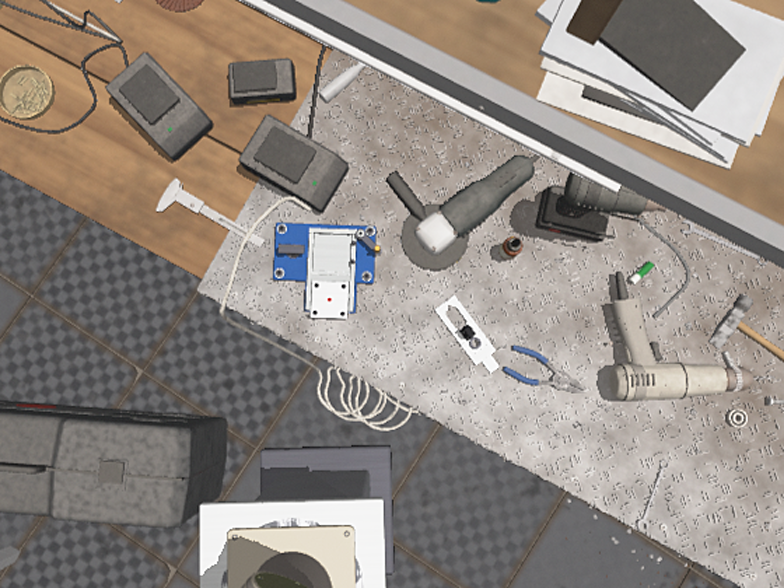

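View pics/scene0.png

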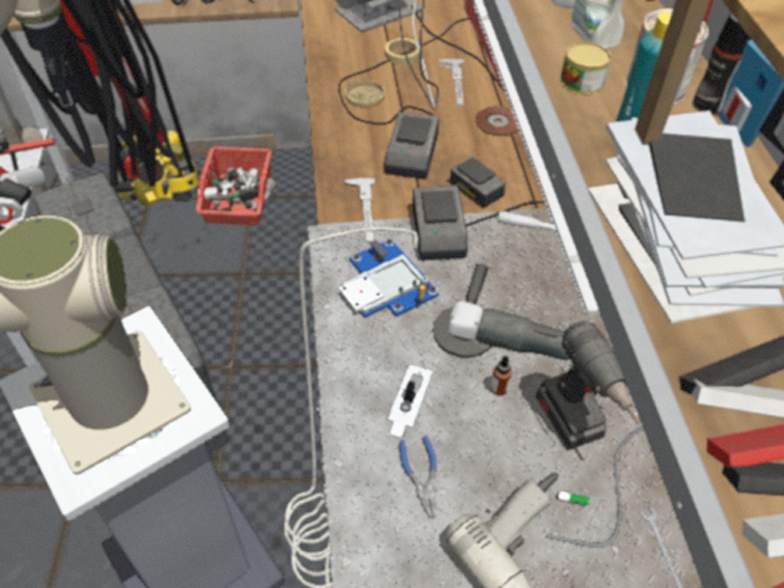

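The top view shows the jig around (325,255) with the stud to the left and latch to the right. The blank is at (330,298), the plate at (467,335) with its nose at (490,365), the bottle at (512,246) and the cutters at (540,368). I'll enlarge the jig and the plate.

```bash
python3 - <<'E'
import cv2,numpy as np
d=np.load("top0.npz");f=d["frame"][:,:,::-1]
# crops: jig cols185-285 rows150-235 ; plate cols 300-400 rows 205-290
a=f[150:235,185:285];b=f[200:285,300:400]
cv2.imwrite("pics/crop1.png",np.hstack([cv2.resize(x,None,fx=4,fy=4,interpolation=cv2.INTER_CUBIC) for x in(a,b)]))
E
```

```text
(no output)
```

View pics/crop1.png

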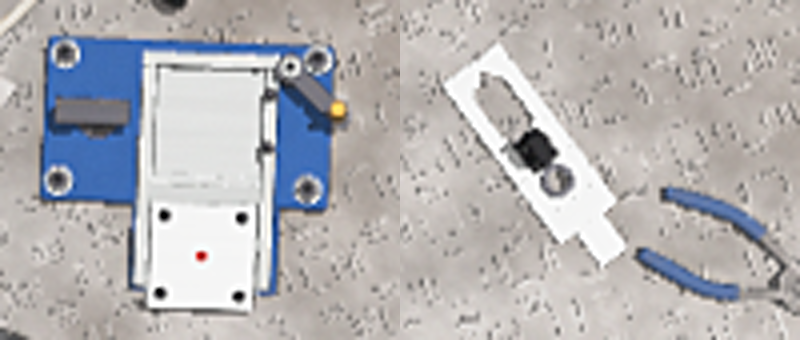

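```bash
cat > h.py <<'E'
import numpy as np
from scipy.optimize import least_squares
from scipy.spatial.transform import Rotation as R
def proj(d,P):
    P=np.atleast_2d(P);T=d["camera_from_world"];c=P@T[:3,:3].T+T[:3,3]
    return np.c_[d["fx"]*c[:,0]/-c[:,2]+d["cx"], d["fy"]*-c[:,1]/-c[:,2]+d["cy"]]
def to_w(p,L):  # p=[x,y,yawdeg] local->world
    L=np.atleast_2d(np.array(L,float));a=np.radians(p[2]);c,s=np.cos(a),np.sin(a)
    return np.c_[p[0]+c*L[:,0]-s*L[:,1],p[1]+s*L[:,0]+c*L[:,1],L[:,2]]
def fit(d,L,px,p0):
    px=np.array(px,float)
    s=least_squares(lambda p:(proj(d,to_w(p,L))-px).ravel(),p0,loss="soft_l1",x_scale=[10,10,3])
    return s.x,np.round((proj(d,to_w(s.x,L))-px),1)
def unproj(d,uv,z):
    T=d["camera_from_world"];v=np.array([(uv[0]-d["cx"])/d["fx"],-(uv[1]-d["cy"])/d["fy"],-1.])
    o=-T[:3,:3].T@T[:3,3];w=T[:3,:3].T@v;return o+w*(z-o[2])/w[2]
E
python3 - <<'E'
from h import *
d=dict(np.load("top0.npz"))
J=np.array([(92,111),(201,256),(271,93),(265,147),(290,66),(50,38),(42,199)],float)
px=np.c_[185+(J[:,0]+.5)/4-.5,150+(J[:,1]+.5)/4-.5]
L=[(0,70,42),(-80,0,26),(16.5,-38,35),(-16.5,-38,35),(32,-50,36),(52,104,12),(-52,104,12)]
k=[0,2,3,4,5,6]
p,e=fit(d,[L[i] for i in k],px[k],[600,-50,0]);print("jig",p,e.tolist())
m=unproj(d,px[1],26);print("blank",m, to_w([0,0,-p[2]],[(m-[p[0],p[1],0])]))
lp=unproj(d,[185+338.5/4-.5,150+110/4],60);print("latchpin",to_w([0,0,-p[2]],[(lp-[p[0],p[1],0])]))
P=np.array([(500,43),(445,84),(627,247),(603,266),(616,200),(562,243)],float)
px=np.c_[300+(P[:,0]-400+.5)/4-.5,200+(P[:,1]+.5)/4-.5]
L=[(-68,-22,6),(-68,22,6),(80,-10,6),(80,10,6),(54,-22,6),(54,22,6)]
for a in(-140,40):print("plate",*fit(d,[ (x,-y,z) if 0 else (x,y,z) for x,y,z in L],px,[500,-250,a]))
L=[(x,-y,z) for x,y,z in L];print("plate",*fit(d,L,px,[500,-250,-140]))
E
```

```text
jig [581.91394924 -82.78657671  -3.58628383] [[0.1, 0.2], [-0.1, -0.1], [0.9, -0.3], [0.3, 0.5], [-0.5, -0.5], [-0.6, 0.3]]
blank [497.37294154 -76.15620257  26.        ] [[-84.7901942    1.32921497  26.        ]]
latchpin [[  1.88947013 -80.11315173  60.        ]]
plate [ 438.15845445 -331.51304178 -167.57931851] [[ -1.1   0.4]
 [ 29.8 -14.2]
 [-12.8   6.3]
 [  1.1  -0.4]
 [-17.5   9. ]
 [ 13.3  -6.2]]
plate [ 367.97294541 -315.13957854  -40.76827657] [[ -1.1  80.9]
 [ -1.4  59.2]
 [  0.6 -20.3]
 [  0.3 -30.1]
 [  0.7   2.8]
 [  0.2 -19.2]]
plate [ 432.82675053 -318.38705422 -145.65049638] [[-0.  -0.3]
 [-0.5 -0.1]
 [ 0.3 -0. ]
 [-0.2  0. ]
 [ 0.6  0.3]
 [-0.2  0.1]]
```

Jig at about (582, -83) with yaw -3.6°. Plate at about (433, -318) with yaw -145.7°. The latch is at about 0.78 rad. Next I'll go above the apron and look closer.

```bash
cat >> h.py <<'E'
JIG=[581.9,-82.8,-3.59]
def rel(p,yang,tilt=0,p0=None,R0=None):
    """shift(m), rotvec(deg) in current tool axes to TCP p(world mm), tool-y heading yang, tilt about tool y (deg)"""
    if p0 is None:
        from bench import r
        s=r.sense();p0=s["tool_pos"];R0=R.from_euler("xyz",s["tcp_rot"],degrees=True)
    Rt=R.from_euler("xyz",[180,0,yang+90],degrees=True)*R.from_euler("y",tilt,degrees=True)
    return np.round(R0.inv().apply(np.array(p)-p0)/1000,4).tolist(),np.round((R0.inv()*Rt).as_rotvec(degrees=True),2).tolist()
def jig(L): return to_w(JIG,[L])[0]
E
python3 -c "
from h import *
print(jig((-100,0,240)),rel(jig((-100,0,240)),86.4))"
```

```text
[482.09623278 -76.538367   240.        ] ([-0.4769, -0.4952, 0.0101], [-0.09, -0.02, -17.76])
```

servo_tool:
  fingers: [0.03, 0.03, 0.03, 0.03, 0.03, 0.03, 0.03, 0.03, 0.03, 0.03]
  linear:
    - [-0.03, -0.031, 0.001]
    - [-0.063, -0.066, 0.001]
    - [-0.096, -0.1, 0.002]
    - [-0.13, -0.135, 0.003]
    - [-0.164, -0.17, 0.003]
    - [-0.198, -0.205, 0.004]
    - [-0.231, -0.24, 0.005]
    - [-0.265, -0.275, 0.006]
    - [-0.3, -0.31, 0.006]
    - [-0.33, -0.342, 0.007]
  rotation:
    - [0, 0, -1]
    - [0, 0, -2]
    - [0, 0, -4]
    - [0, 0, -6]
    - [0, 0, -8]
    - [0, 0, -10]
    - [0, 0, -12]
    - [0, 0, -14]
    - [0, 0, -16]
    - [-0.1, 0, -17.8]

```text
time: 1.1
tool_pos: [401.6, 117.9, 243.2]
tcp_rot: [179.9, 0.0, 176.5]
ft_force: [1.1, 0.3, 0.6]
finger_gap: 30.2
grip_force: 0.0
```

```bash
python3 -c "
from h import *
print(rel(jig((-100,0,240)),86.4))"
```

```text
([-0.0922, -0.1892, 0.003], [0.09, 0.04, 0.1])
```

servo_tool:
  fingers: [0.03, 0.03, 0.03, 0.03, 0.03, 0.03]
  linear:
    - [-0.018, -0.038, 0.001]
    - [-0.038, -0.078, 0.001]
    - [-0.058, -0.118, 0.002]
    - [-0.076, -0.156, 0.003]
    - [-0.092, -0.189, 0.003]
    - [-0.092, -0.189, 0.003]
  rotation:
    - [0, 0, 0]
    - [0, 0, 0]
    - [0, 0, 0]
    - [0, 0, 0]
    - [0, 0, 0]
    - [0, 0, 0]

```text
time: 1.7
tool_pos: [481.9, -78.0, 239.3]
tcp_rot: [180.0, -0.0, 176.2]
ft_force: [-0.4, 1.4, 0.2]
finger_gap: 29.9
grip_force: 0.0
```

```bash
python3 - <<'E'
from h import *
from bench import r
import cv2
d=r.snapshot("wrist");s=r.sense();print(s["tool_pos"],s["tcp_rot"])
np.savez("w1.npz",**d);cv2.imwrite("pics/w1.png",cv2.resize(d["frame"][:,:,::-1],(784,588),interpolation=cv2.INTER_CUBIC))
E
```

```text
[481.31033426 -76.03860084 239.27725527] [ 1.79890901e+02 -6.82441977e-02  1.76239997e+02]
```

View pics/w1.png

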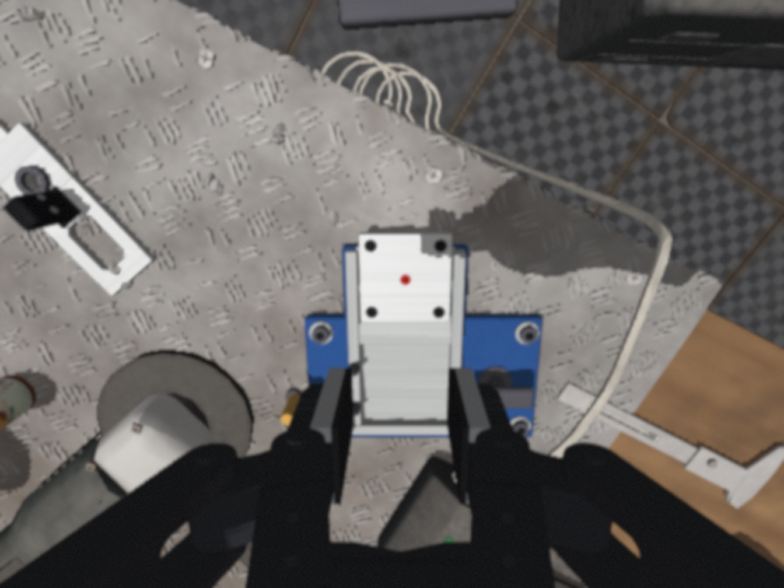

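The wrist view shows the blank's red mark at (405,280), the casting rear corners at (306,315) and (543,317), and the nest back corners at about (361,418) and (450,418). The latch pin is at (291,408).

```bash
python3 - <<'E'
from h import *
d=dict(np.load("w1.npz"))
f=lambda P:(np.array(P,float)+.5)/1.4-.5
P=f([(306,315),(543,317),(361,418),(450,418)])
L=[(-52,-76,12),(-52,104,12),(34,-34,22),(34,34,22)]
p,e=fit(d,L,P,JIG);print(p,e.tolist())
for q in(JIG,p):
    m=unproj(d,f((405,280)),26);print(m,to_w([0,0,-q[2]],[m-[q[0],q[1],0]]))
    a,b=[unproj(d,f(x),26) for x in((370,246),(441,245))];print("yaw",np.degrees(np.arctan2(*(b-a)[[1,0]]))-90)
    m=unproj(d,f((291,408)),58);print(m,to_w([0,0,-q[2]],[m-[q[0],q[1],0]]))
p=[432.8,-318.4,-145.65]
print((proj(d,to_w(p,[(-68,-22,6),(-68,22,6),(-54,0,6),(0,0,46),(22,0,11)]))+.5)*1.4)
p=JIG
print((proj(d,to_w(p,L))+.5)*1.4)
E
```

```text
[580.13871497 -79.32353042  -4.39541441] [[-0.8, -1.6], [2.0, -1.2], [0.4, 2.9], [-0.8, 3.5]]
[498.29694103 -74.90006031  26.        ] [[-83.9336676    2.64952069  26.        ]]
yaw -2.947544577854927
[ 575.6856603  -158.86683194   58.        ] [[ -1.43911927 -76.30668303  58.        ]]
[498.29694103 -74.90006031  26.        ] [[-81.94007955  -1.86183034  26.        ]]
yaw -2.947544577854927
[ 575.6856603  -158.86683194   58.        ] [[  1.65617964 -79.65063453  58.        ]]
[[149.27107139 260.9855872 ]
 [108.51790246 296.36597056]
 [114.51217873 264.3937307 ]
 [ 16.03014186 213.52894819]
 [ 27.91591149 181.60131289]]
[[300.11877272 317.18400777]
 [540.8241028  316.45995816]
 [358.41481008 425.41288379]
 [445.62247805 425.15241833]]
```

```bash
sed -i 's/^JIG=.*/JIG=[581.5,-81.3,-3.6]/' h.py; python3 -c "
from h import *
print(rel(jig((-142,0,30)),86.4))"
```

```text
([0.0414, 0.0005, 0.2093], [0.11, -0.07, -0.16])
```

servo_tool:
  fingers: [0.03, 0.03, 0.03, 0.03, 0.03, 0.03, 0.03]
  linear:
    - [0.02, 0, 0.04]
    - [0.041, 0, 0.085]
    - [0.041, 0, 0.13]
    - [0.041, 0, 0.17]
    - [0.041, 0, 0.2]
    - [0.041, 0, 0.209]
    - [0.041, 0, 0.209]
  rotation:
    - [0, 0, 0]
    - [0.1, 0, -0.2]
    - [0.1, 0, -0.2]
    - [0.1, 0, -0.2]
    - [0.1, 0, -0.2]
    - [0.1, 0, -0.2]
    - [0.1, 0, -0.2]

```text
time: 2.45
tool_pos: [439.1, -70.2, 29.9]
tcp_rot: [179.9, -0.2, 176.7]
ft_force: [0.2, -0.2, -0.2]
finger_gap: 30.0
grip_force: 0.0
```

servo_tool:
  fingers: [0.03, 0.03, 0.03, 0.03]
  linear:
    - [0, 0, 0.003]
    - [0, 0, 0.006]
    - [0, 0, 0.008]
    - [0, 0, 0.008]
  rotation:
    - [0, 0, 0]
    - [0, 0, 0]
    - [0, 0, 0]
    - [0, 0, 0]

```text
time: 2.85
tool_pos: [441.0, -71.5, 23.5]
tcp_rot: [-180.0, 0.1, 176.6]
ft_force: [-0.6, -0.0, 0.3]
finger_gap: 30.1
grip_force: 0.0
```

servo_tool:
  fingers: [0.03, 0.03, 0.03, 0.03, 0.03]
  linear:
    - [0, 0, 0.001]
    - [0, 0, 0.002]
    - [0, 0, 0.003]
    - [0, 0, 0.004]
    - [0, 0, 0.004]
  rotation:
    - [0, 0, 0]
    - [0, 0, 0]
    - [0, 0, 0]
    - [0, 0, 0]
    - [0, 0, 0]

```text
time: 3.35
tool_pos: [440.4, -71.3, 18.8]
tcp_rot: [180.0, -0.0, 176.6]
ft_force: [0.3, 0.2, 0.8]
finger_gap: 30.0
grip_force: 0.0
```

servo_tool:
  fingers: [0.03, 0.03, 0.03]
  linear:
    - [0, 0, 0.001]
    - [0, 0, 0.002]
    - [0, 0, 0.002]
  rotation:
    - [0, 0, 0]
    - [0, 0, 0]
    - [0, 0, 0]

```text
time: 3.65
tool_pos: [440.6, -71.4, 18.5]
tcp_rot: [180.0, -0.0, 176.6]
ft_force: [-11.0, 2.4, 23.0]
finger_gap: 30.2
grip_force: 11.5
```

servo_tool:
  fingers: [0.03, 0.03, 0.03]
  linear:
    - [0, 0, 0.001]
    - [0, 0, 0.002]
    - [0, 0, 0.002]
  rotation:
    - [0, 0, 0]
    - [0, 0, 0]
    - [0, 0, 0]

```text
time: 3.95
tool_pos: [440.7, -71.4, 18.3]
tcp_rot: [180.0, -0.1, 176.7]
ft_force: [-23.6, 6.1, 51.3]
finger_gap: 30.1
grip_force: 25.0
```

servo_tool:
  fingers: [0.03, 0.03, 0.03]
  linear:
    - [0, 0, -0.015]
    - [0, 0, -0.027]
    - [0, 0, -0.027]
  rotation:
    - [0, 0, 0]
    - [0, 0, 0]
    - [0, 0, 0]

```text
time: 4.25
tool_pos: [442.1, -71.8, 43.9]
tcp_rot: [-180.0, 0.2, 176.6]
ft_force: [1.3, -0.1, -0.0]
finger_gap: 30.1
grip_force: 0.0
```

```bash
python3 -c "
from h import *
from bench import r
print(r.sense()['tool_pos'],rel(jig((-130,0,41)),86.4),rel(jig((-44,0,41)),86.4))"
```

```text
[442.1405812  -71.79061179  43.8554231 ] ([-0.0097, -0.0008, 0.0029], [-0.05, 0.22, 0.24]) ([-0.0957, -0.0011, 0.0032], [-0.05, 0.22, 0.24])
```

servo_tool:
  fingers: [0.03, 0.03, 0.03, 0.03, 0.03, 0.03, 0.03, 0.03, 0.03, 0.03]
  linear:
    - [0, 0, 0.003]
    - [-0.006, 0, 0.003]
    - [-0.012, -0.001, 0.003]
    - [-0.02, -0.001, 0.003]
    - [-0.028, -0.001, 0.003]
    - [-0.036, -0.001, 0.003]
    - [-0.044, -0.001, 0.003]
    - [-0.052, -0.001, 0.003]
    - [-0.06, -0.001, 0.003]
    - [-0.066, -0.001, 0.003]
  rotation:
    - [0, 0, 0]
    - [0, 0, 0.2]
    - [0, 0, 0.2]
    - [0, 0, 0.2]
    - [0, 0, 0.2]
    - [0, 0, 0.2]
    - [0, 0, 0.2]
    - [0, 0, 0.2]
    - [0, 0, 0.2]
    - [0, 0, 0.2]

```text
time: 5.25
tool_pos: [507.1, -76.3, 39.1]
tcp_rot: [-180.0, 0.0, 176.4]
ft_force: [-2.6, -0.3, 1.8]
finger_gap: 30.1
grip_force: 1.3
```

servo_tool:
  fingers: [0.03, 0.03, 0.03, 0.03, 0.03, 0.03, 0.03, 0.03]
  linear:
    - [-0.004, 0, 0]
    - [-0.008, 0, 0]
    - [-0.012, 0, 0]
    - [-0.016, 0, 0]
    - [-0.02, 0, 0]
    - [-0.024, 0, 0]
    - [-0.025, 0, 0]
    - [-0.025, 0, 0]
  rotation:
    - [0, 0, 0]
    - [0, 0, 0]
    - [0, 0, 0]
    - [0, 0, 0]
    - [0, 0, 0]
    - [0, 0, 0]
    - [0, 0, 0]
    - [0, 0, 0]

```text
time: 6.05
tool_pos: [531.4, -77.8, 39.1]
tcp_rot: [-180.0, 0.0, 176.4]
ft_force: [-0.7, -0.2, -0.1]
finger_gap: 30.0
grip_force: 0.5
```

```bash
python3 - <<'E'
from h import *
from bench import r
import cv2
s=r.sense();print(s["tool_pos"],s["ft_force"],rel(jig((-44,0,41)),86.4))
d=r.snapshot("wrist");np.savez("w2.npz",**d)
a=cv2.resize(d["frame"][150:330,180:420,::-1],None,fx=2,fy=2,interpolation=cv2.INTER_CUBIC)
d=r.snapshot("scene");b=cv2.resize(d["frame"][160:230,235:320,::-1],None,fx=3.6,fy=5.143,interpolation=cv2.INTER_CUBIC)
b=cv2.resize(b,(306,360));cv2.imwrite("pics/w2.png",np.hstack([a,b]))
E
```

```text
[531.38154442 -77.83038883  39.07515416] [-0.73123555 -0.18125475 -0.13151859] ([-0.0062, -0.0003, -0.0019], [-0.0, 0.04, 0.03])
```

View pics/w2.png

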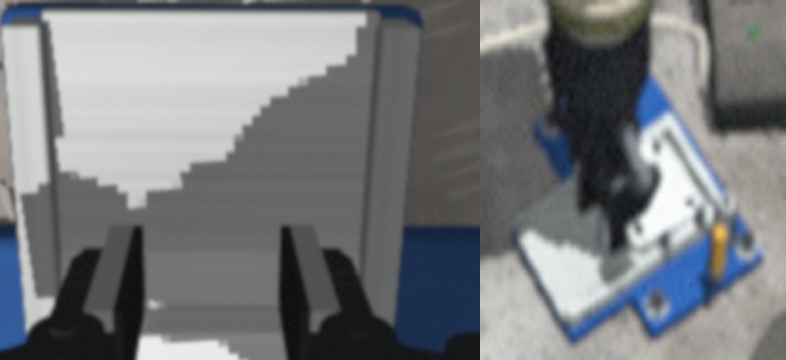

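The fingers sit centred between the cheeks (both midpoints at column 212) and the blank is ahead, on or over the lip. I'll raise slightly and finish the push.

servo_tool:
  fingers: [0.03, 0.03, 0.03, 0.03, 0.03, 0.03]
  linear:
    - [0, 0, -0.002]
    - [-0.003, 0, -0.002]
    - [-0.005, 0, -0.002]
    - [-0.007, 0, -0.002]
    - [-0.008, 0, -0.002]
    - [-0.008, 0, -0.002]
  rotation:
    - [0, 0, 0]
    - [0, 0, 0]
    - [0, 0, 0]
    - [0, 0, 0]
    - [0, 0, 0]
    - [0, 0, 0]

```text
time: 6.75
tool_pos: [539.7, -78.3, 41.1]
tcp_rot: [-180.0, 0.0, 176.4]
ft_force: [-0.3, 0.1, 1.3]
finger_gap: 30.2
grip_force: 0.0
```

servo_tool:
  fingers: [0.03, 0.03, 0.03, 0.03]
  linear:
    - [-0.001, 0, 0]
    - [-0.002, 0, 0]
    - [-0.003, 0, 0]
    - [-0.003, 0, 0]
  rotation:
    - [0, 0, 0]
    - [0, 0, 0]
    - [0, 0, 0]
    - [0, 0, 0]

```text
time: 7.15
tool_pos: [542.5, -78.5, 41.1]
tcp_rot: [-180.0, 0.0, 176.4]
ft_force: [0.1, 0.4, 0.6]
finger_gap: 30.6
grip_force: 0.0
```

```bash
python3 -c "
from h import *
print(rel([432.8,-318.4,130],-55.65))"
```

```text
([0.0945, -0.2463, -0.0889], [0.03, 0.02, 142.09])
```

servo_tool:
  fingers: [0.03, 0.03, 0.035, 0.04, 0.045, 0.045, 0.045, 0.045, 0.045, 0.045]
  linear:
    - [0.005, 0, -0.03]
    - [0.01, -0.01, -0.07]
    - [0.018, -0.035, -0.1]
    - [0.03, -0.07, -0.11]
    - [0.04, -0.105, -0.11]
    - [0.05, -0.14, -0.11]
    - [0.06, -0.17, -0.1]
    - [0.075, -0.2, -0.09]
    - [0.085, -0.225, -0.09]
    - [0.095, -0.246, -0.089]
  rotation:
    - [0, 0, 4]
    - [0, 0, 12]
    - [0, 0, 20]
    - [0, 0, 28]
    - [0, 0, 36]
    - [0, 0, 44]
    - [0, 0, 52]
    - [0, 0, 60]
    - [0, 0, 68]
    - [0, 0, 76]

```text
time: 8.15
tool_pos: [431.2, -319.3, 129.7]
tcp_rot: [-180.0, -0.0, 100.1]
ft_force: [-0.3, 0.6, 0.5]
finger_gap: 44.8
grip_force: 0.0
```

servo_tool:
  fingers: [0.045, 0.045, 0.045, 0.045, 0.045, 0.045, 0.045, 0.045, 0.045]
  linear:
    - [0, 0, 0]
    - [0, 0, 0]
    - [0, 0, 0]
    - [0, 0, 0]
    - [0, 0, 0]
    - [0, 0, 0]
    - [0, 0, 0]
    - [0, 0, 0]
    - [0, 0, 0]
  rotation:
    - [0, 0, 8]
    - [0, 0, 16]
    - [0, 0, 24]
    - [0, 0, 32]
    - [0, 0, 40]
    - [0, 0, 48]
    - [0, 0, 56]
    - [0, 0, 64]
    - [0, 0, 66]

```text
time: 9.05
tool_pos: [432.1, -318.0, 130.0]
tcp_rot: [180.0, -0.0, 34.1]
ft_force: [-0.5, -0.3, 0.1]
finger_gap: 44.9
grip_force: 0.0
```

```bash
python3 - <<'E'
from h import *
from bench import r
import cv2
d=r.snapshot("wrist");np.savez("w3.npz",**d);s=r.sense();print(s["tool_pos"],s["tcp_rot"])
p=[432.8,-318.4,-145.65]
a=cv2.resize(d["frame"][:,:,::-1],(480,360),interpolation=cv2.INTER_AREA)
print((proj(d,to_w(p,[(0,0,46),(-68,-22,6),(-68,22,6),(80,-10,6),(80,10,6),(22,0,11)]))+.5)*480/560)
d=r.snapshot("top");np.savez("t3.npz",**d);b=cv2.resize(d["frame"][150:235,195:270,::-1],(318,360),interpolation=cv2.INTER_CUBIC)
cv2.imwrite("pics/w3.png",np.hstack([a,b]))
E
```

```text
[ 432.11290183 -318.03655974  129.97438819] [ 1.79993351e+02 -1.08668452e-02  3.41878620e+01]
[[245.7550461  197.8221545 ]
 [217.47505989  99.06200069]
 [273.45661756  98.88929943]
 [235.12766342 263.94646844]
 [256.62987181 263.89414406]
 [245.74178974 207.91405182]]
```

View pics/w3.png

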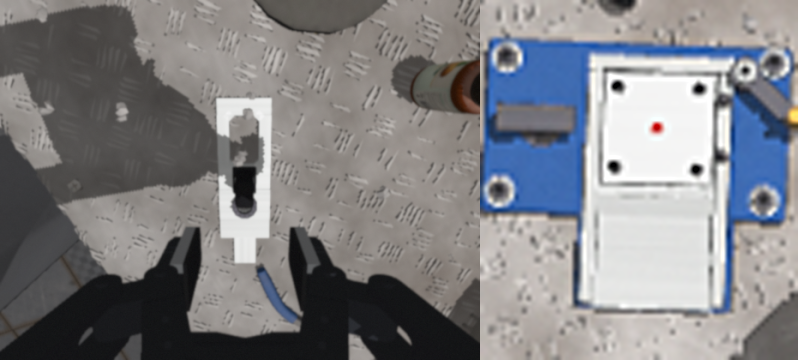

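The right crop shows the blank flat in the nest with its red mark centred. The left view shows the plate centred under the jaws (edges 217 and 271, predicted 217 and 273). Next I'll grasp it.

servo_tool:
  fingers: [0.045, 0.045, 0.045, 0.045, 0.03, 0.015, 0.01, 0.01, 0.01]
  linear:
    - [0, 0, 0.03]
    - [0, 0, 0.065]
    - [0, 0, 0.088]
    - [0, 0, 0.094]
    - [0, 0, 0.094]
    - [0, 0, 0.094]
    - [0, 0, 0.094]
    - [0, 0, 0.094]
    - [0, 0, 0.094]
  rotation:
    - [0, 0, 0.1]
    - [0, 0, 0.1]
    - [0, 0, 0.1]
    - [0, 0, 0.1]
    - [0, 0, 0.1]
    - [0, 0, 0.1]
    - [0, 0, 0.1]
    - [0, 0, 0.1]
    - [0, 0, 0.1]
  force: 70

```text
time: 10.05
tool_pos: [433.3, -319.0, 37.8]
tcp_rot: [179.8, -0.1, 34.3]
ft_force: [0.1, 0.2, 7.0]
finger_gap: 12.9
grip_force: 69.9
```

servo_tool:
  fingers: [0.01, 0.01, 0.01, 0.01]
  linear:
    - [0, 0, 0]
    - [0, 0, -0.01]
    - [0, 0, -0.03]
    - [0, 0, -0.06]
  rotation:
    - [0, 0, 0]
    - [0, 0, 0]
    - [0, 0, 0]
    - [0, 0, 0]

```text
time: 10.45
tool_pos: [430.7, -316.8, 95.1]
tcp_rot: [-179.8, 0.1, 34.3]
ft_force: [0.2, 0.1, -2.4]
finger_gap: 13.1
grip_force: 68.6
```

```bash
python3 - <<'E'
from h import *
from bench import r
H=35 # TCP above plate underside (refined later)
def plan(T,th):  # T=(jig y,z) of tail inner edge; returns TCP jig
    c,s=np.cos(np.radians(th)),np.sin(np.radians(th));u=np.array([-c,s]);n=np.array([s,c])
    q=np.array(T)+54*u+H*n;return (0,q[0],q[1])
s=r.sense();print(s["tool_pos"],s["finger_gap"],s["grip_force"])
for th in(-30,30):
    Rt=R.from_euler("xyz",[180,0,-3.6+90],degrees=True)*R.from_euler("y",th,degrees=True);print(th,Rt.apply([0,0,-1]),Rt.apply([1,0,0]))
for T,th in[((100,75),30),((98,28),30),((79,28),30),((78,23),0)]:
    print(T,th,plan(T,th),jig(plan(T,th)))
E
```

```text
[ 430.68460458 -316.76732666   95.07150994] 13.075273072304169 68.55982661247253
-30 [0.03139526 0.49901336 0.8660254 ] [ 0.05437819  0.8643165  -0.5       ]
30 [-0.03139526 -0.49901336  0.8660254 ] [0.05437819 0.8643165  0.5       ]
(100, 75) 30 (0, np.float64(70.73462819564031), np.float64(132.31088913245534)) [585.94146405 -10.70495044 132.31088913]
(98, 28) 30 (0, np.float64(68.73462819564031), np.float64(85.31088913245536)) [585.81588301 -12.70100389  85.31088913]
(79, 28) 30 (0, np.float64(49.73462819564031), np.float64(85.31088913245536)) [584.62286314 -31.66351173  85.31088913]
(78, 23) 0 (0, np.float64(24.0), np.float64(58.0)) [583.00697247 -57.34735852  58.        ]
```

```bash
cat >> h.py <<'E'
H=37
def plan(T,th):
    c,s=np.cos(np.radians(th)),np.sin(np.radians(th));u=np.array([-c,s]);n=np.array([s,c])
    q=np.array(T)+54*u+H*n;return jig((0,q[0],q[1]))
E
python3 -c "
from h import *
t=plan((102,85),30);print(t,rel(t,-3.6,-30))"
```

```text
[586.12983561  -7.71087025 144.04293994] ([0.3026, -0.1677, -0.0485], [-13.86, -27.95, -50.77])
```

servo_tool:
  fingers: [0.01, 0.01, 0.01, 0.01, 0.01, 0.01, 0.01, 0.01, 0.01, 0.01]
  linear:
    - [0.005, 0, -0.04]
    - [0.03, -0.015, -0.075]
    - [0.07, -0.037, -0.09]
    - [0.11, -0.06, -0.09]
    - [0.15, -0.083, -0.09]
    - [0.19, -0.105, -0.09]
    - [0.23, -0.127, -0.09]
    - [0.265, -0.147, -0.08]
    - [0.29, -0.161, -0.065]
    - [0.3025, -0.1675, -0.05]
  rotation:
    - [0, 0, 0]
    - [-1.4, -2.8, -5.1]
    - [-2.8, -5.6, -10.2]
    - [-4.6, -9.3, -16.9]
    - [-6.5, -13, -23.7]
    - [-8.3, -16.8, -30.5]
    - [-10.2, -20.5, -37.2]
    - [-12, -24.2, -44]
    - [-13.9, -28, -50.8]
    - [-13.9, -28, -50.8]

```text
time: 11.45
tool_pos: [587.5, -4.9, 144.9]
tcp_rot: [179.9, 30.3, 86.9]
ft_force: [-0.8, -0.6, -2.4]
finger_gap: 12.7
grip_force: 68.9
```

servo_tool:
  fingers: [0.01, 0.01, 0.01]
  linear:
    - [0, 0, 0]
    - [0, 0, 0]
    - [0, 0, 0]
  rotation:
    - [0, 0, 0]
    - [0, 0, 0]
    - [0, 0, 0]

```text
time: 11.75
tool_pos: [587.7, -10.2, 147.3]
tcp_rot: [179.7, 30.2, 86.2]
ft_force: [-0.4, -0.6, -0.8]
finger_gap: 12.8
grip_force: 68.7
```

```bash
python3 - <<'E'
from h import *
from bench import r
import cv2
t=plan((102,85),30);print(rel(t,-3.6,-30))
s=r.sense();Rt=R.from_euler("xyz",s["tcp_rot"],degrees=True);p0=s["tool_pos"]
W=lambda L:p0+Rt.apply(np.array([-L[0],L[1],H-L[2]])) # plate->world
P=np.array([W(l) for l in[(-68,-22,6),(-68,22,6),(80,-10,6),(80,10,6),(-54,-12,6),(-54,12,6),(-14,0,6)]])
for n,c in(("wrist",(0,0,560,420)),("scene",(215,130,350,250))):
    d=r.snapshot(n);np.savez(n[0]+"4.npz",**d);x0,y0,x1,y1=c;k=390/(x1-x0)
    im=cv2.resize(d["frame"][y0:y1,x0:x1,::-1],None,fx=k,fy=k,interpolation=cv2.INTER_CUBIC)
    im=cv2.copyMakeBorder(im,0,360-im.shape[0],0,0,cv2.BORDER_CONSTANT) if im.shape[0]<=360 else im[:360]
    print(n,k,np.round((proj(d,P)-[x0,y0]+.5)*k).astype(int).tolist(), "stud head ends",np.round((proj(d,[jig((0,47,42)),jig((0,93,42))])-[x0,y0]+.5)*k).astype(int).tolist())
    out=im if n=="wrist" else np.hstack([out,im])
cv2.imwrite("pics/w4.png",out)
E
```

```text
([0.0037, -0.0017, 0.0016], [0.22, 0.21, -0.2])
wrist 0.6964285714285714 [[162, 85], [234, 85], [185, 279], [211, 279], [179, 108], [217, 108], [198, 167]] stud head ends [[196, 121], [195, 77]]
scene 2.888888888888889 [[117, 85], [155, 68], [200, 106], [219, 97], [132, 83], [153, 74], [162, 85]] stud head ends [[171, 151], [147, 122]]
```

View pics/w4.png

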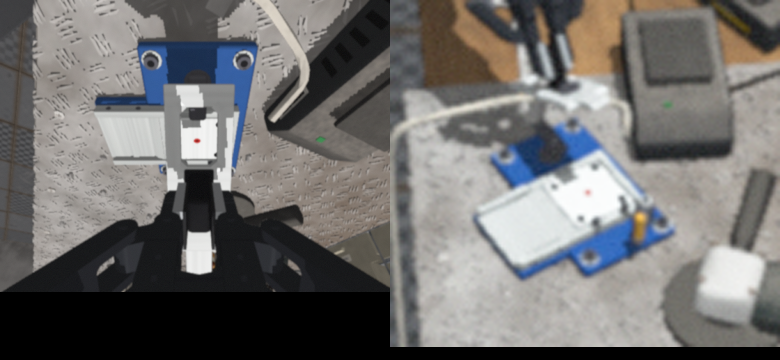

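The wrist view has the plate's tail end at cols 164–234, row 85, against a predicted 162–234. The stud head shows through the eye at column 198, so everything is lined up. Now I'll go down beyond the head.

```bash
python3 -c "
from h import *
for T in((100,40),(99,28),(82,27)): print(rel(plan(T,30),-3.6,-30))"
```

```text
([0.0248, -0.0021, 0.0416], [0.24, 0.2, -0.23])
([0.03, -0.0022, 0.0525], [0.24, 0.2, -0.23])
([0.0158, -0.0022, 0.0619], [0.24, 0.2, -0.23])
```

servo_tool:
  fingers: [0.01, 0.01, 0.01, 0.01, 0.01, 0.01, 0.01]
  linear:
    - [0.008, -0.001, 0.013]
    - [0.016, -0.001, 0.027]
    - [0.025, -0.001, 0.042]
    - [0.027, -0.001, 0.047]
    - [0.029, -0.001, 0.05]
    - [0.03, -0.001, 0.0525]
    - [0.03, -0.001, 0.0525]
  rotation:
    - [0.2, 0.2, -0.2]
    - [0.2, 0.2, -0.2]
    - [0.2, 0.2, -0.2]
    - [0.2, 0.2, -0.2]
    - [0.2, 0.2, -0.2]
    - [0.2, 0.2, -0.2]
    - [0.2, 0.2, -0.2]

```text
time: 12.55
tool_pos: [586.8, -9.5, 85.6]
tcp_rot: [-179.9, 30.0, 86.6]
ft_force: [0.4, 0.5, -3.0]
finger_gap: 13.0
grip_force: 68.8
```

```bash
python3 - <<'E'
from h import *
from bench import r
import cv2
s=r.sense();Rt=R.from_euler("xyz",s["tcp_rot"],degrees=True);p0=s["tool_pos"];print(p0,s["ft_force"],s["tcp_rot"])
W=lambda L:p0+Rt.apply(np.array([-L[0],L[1],H-L[2]]))
T=W((-54,0,0));print("T jig",to_w([0,0,3.6],[T-[JIG[0],JIG[1],0]]))
for T in((90,27),(81,26)): print(rel(plan(T,30),-3.6,-30))
d=r.snapshot("wrist")
x0,y0,x1,y1=180,60,400,225;k=3.5
im=cv2.resize(d["frame"][y0:y1,x0:x1,::-1],None,fx=k,fy=k,interpolation=cv2.INTER_CUBIC)
P=[W((-68,-22,6)),W((-68,22,6)),W((-54,0,6)),W((-14,0,6)),jig((-8,47,42)),jig((8,47,42)),jig((-8,93,42)),jig((8,93,42))]
print(np.round((proj(d,P)-[x0,y0]+.5)*k).astype(int).tolist())
cv2.imwrite("pics/w5.png",im)
E
```

```text
[586.78226648  -9.51875808  85.55644191] [ 0.36690328  0.53288172 -2.98727005] [-179.93046117   30.01977298   86.55173592]
T jig [[  0.64495469 100.21606414  26.50377461]]
([-0.0091, -0.0008, 0.0047], [0.01, 0.02, 0.13])
([-0.0164, -0.0008, 0.0101], [0.01, 0.02, 0.13])
[[183, 215], [547, 216], [365, 332], [365, 631], [308, 669], [413, 670], [295, 448], [424, 449]]
```

View pics/w5.png

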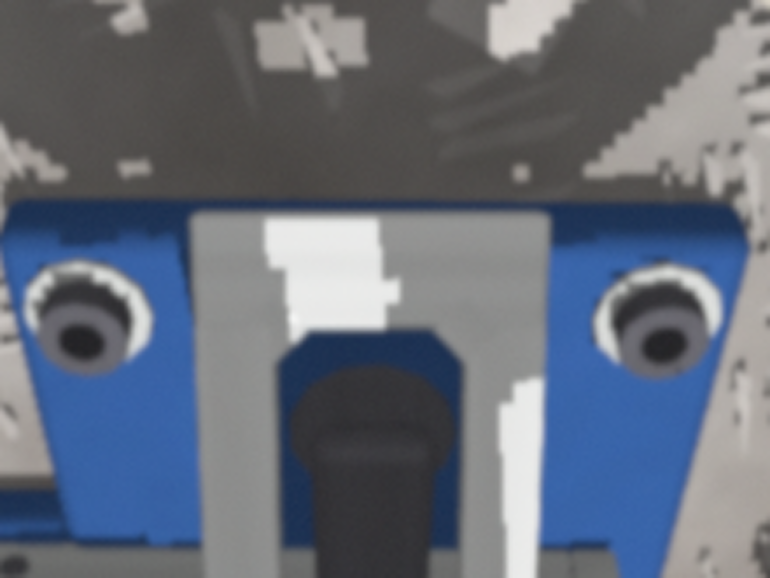

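```bash
python3 - <<'E'
from h import *
from bench import r
d=r.snapshot("wrist");x0,y0,k=180,60,3.5
f=lambda P:np.array([x0,y0])+(np.array(P,float))/k-.5
px=f([(315,432),(440,432),(5,203),(745,205)])
L=[(-8,93,42),(8,93,42),(-52,104,12),(52,104,12)]
print(np.round((proj(d,[jig(l) for l in L])-[x0,y0]+.5)*k))
print(*fit(d,L,px,JIG))
E
```

```text
[[294. 446.]
 [422. 447.]
 [-26. 233.]
 [744. 236.]]
[583.90715848 -78.36815577  -3.74302778] [[-0.7 -1.1]
 [ 0.7 -0.9]
 [-5.3  2.8]
 [ 6.6  3.4]]
```

Compared with the prediction, the head's outer end (315–440, row 432) puts the jig about 2 mm farther in +y and 1.5 mm in +x. I'll update the jig pose and slide in to the neck.

```bash
sed -i 's/^JIG=.*/JIG=[583,-79.2,-3.6]/' h.py; python3 -c "
from h import *
for T in((90,27),(80,26)): print(rel(plan(T,30),-3.6,-30))"
```

```text
([-0.007, 0.0003, 0.0042], [0.05, 0.01, 0.11])
([-0.0152, 0.0002, 0.0101], [0.05, 0.01, 0.11])
```

servo_tool:
  fingers: [0.01, 0.01, 0.01, 0.01, 0.01, 0.01]
  linear:
    - [-0.004, 0.0005, 0.002]
    - [-0.007, 0.0005, 0.004]
    - [-0.0105, 0.0005, 0.0065]
    - [-0.013, 0.0005, 0.0085]
    - [-0.0152, 0.0005, 0.01]
    - [-0.0152, 0.0005, 0.01]
  rotation:
    - [0, 0, 0]
    - [0, 0, 0]
    - [0, 0, 0]
    - [0, 0, 0]
    - [0, 0, 0]
    - [0, 0, 0]

```text
time: 13.25
tool_pos: [585.9, -28.2, 84.4]
tcp_rot: [-179.9, 30.0, 86.5]
ft_force: [0.5, -0.5, -1.3]
finger_gap: 13.1
grip_force: 68.8
```

```bash
python3 - <<'E'
from h import *
from bench import r
s=r.sense();print(s["tool_pos"],s["ft_force"])
for T,th in((79,26),30),((78,26),20),((78,25),10),((78,25),0),((77,23),0): print(T,th,rel(plan(T,th),-3.6,-th))
E
```

```text
[585.89235092 -28.20287808  84.4219511 ] [ 0.51854892 -0.53560701 -1.28214014]
(79, 26) 30 ([-0.0006, 0.0003, -0.0004], [-0.03, 0.02, 0.11])
(78, 26) 20 ([-0.0071, 0.0003, 0.0101], [-0.04, 10.02, 0.11])
(78, 25) 10 ([-0.0104, 0.0003, 0.0217], [-0.05, 20.02, 0.1])
(78, 25) 0 ([-0.0122, 0.0003, 0.033], [-0.05, 30.02, 0.1])
(77, 23) 0 ([-0.0121, 0.0003, 0.0352], [-0.05, 30.02, 0.1])
```

servo_tool:
  fingers: [0.01, 0.01, 0.01, 0.01, 0.01, 0.01, 0.01]
  linear:
    - [-0.0035, 0.0003, 0.005]
    - [-0.007, 0.0003, 0.01]
    - [-0.009, 0.0003, 0.016]
    - [-0.0104, 0.0003, 0.0217]
    - [-0.011, 0.0003, 0.025]
    - [-0.0115, 0.0003, 0.0275]
    - [-0.0115, 0.0003, 0.0275]
  rotation:
    - [0, 5, 0.1]
    - [0, 10, 0.1]
    - [0, 15, 0.1]
    - [0, 20, 0.1]
    - [0, 23, 0.1]
    - [0, 25, 0.1]
    - [0, 25, 0.1]

```text
time: 13.95
tool_pos: [584.6, -52.7, 66.4]
tcp_rot: [-179.9, 5.0, 86.3]
ft_force: [-0.4, -0.2, -1.5]
finger_gap: 13.0
grip_force: 68.8
```

```bash
python3 - <<'E'
from h import *
from bench import r
import cv2
s=r.sense();print(s["tool_pos"],s["tcp_rot"],s["ft_force"])
Rt=R.from_euler("xyz",s["tcp_rot"],degrees=True);p0=s["tool_pos"]
W=lambda L:p0+Rt.apply(np.array([-L[0],L[1],H-L[2]]))
print("T,nose jig",to_w([0,0,3.6],[W(l)-[JIG[0],JIG[1],0] for l in((-54,0,0),(80,0,0))]).round(1))
P=[W((80,-10,6)),W((80,10,6)),jig((16.5,-38,35)),jig((-16.5,-38,35)),jig((0,93,42)),jig((0,47,42))]
out=[]
for n in("scene","top","wrist"):
    d=r.snapshot(n);q=proj(d,P);c=q[:4].mean(0)
    if n=="wrist": x0,y0,w,h=140,100,280,320
    else: x0,y0=(c-[35,40]).astype(int);w,h=70,80
    y0=max(0,min(y0,420-h));k=h and 360/h
    out.append(cv2.resize(d["frame"][y0:y0+h,x0:x0+w,::-1],None,fx=k*.8,fy=k*.8,interpolation=cv2.INTER_CUBIC))
    print(n,x0,y0,np.round((q-[x0,y0]+.5)*k*.8).tolist())
cv2.imwrite("pics/w6.png",np.hstack(out));print([o.shape for o in out])
E
```

```text
[584.573385   -52.69710104  66.367715  ] [-179.94285135    5.00548176   86.30991747] [-0.39571511 -0.18090922 -1.53832197]
T,nose jig [[ -0.1  77.1  24.8]
 [ -0.3 -56.4  36.5]]
scene 257 162 [[124.0, 158.0], [146.0, 148.0], [140.0, 136.0], [104.0, 153.0], [31.0, 35.0], [62.0, 70.0]]
top 219 138 [[141.0, 163.0], [142.0, 134.0], [116.0, 125.0], [115.0, 173.0], [-78.0, 142.0], [-10.0, 144.0]]
wrist 140 100 [[113.0, 272.0], [146.0, 272.0], [157.0, 240.0], [103.0, 240.0], [130.0, 24.0], [130.0, 119.0]]
[(288, 252, 3), (288, 252, 3), (288, 252, 3)]
```

View pics/w6.png

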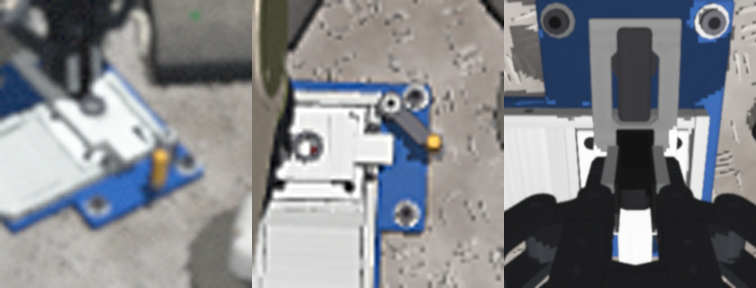

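The top crop shows the nose (rows 133–165) centred between the pins (rows about 127 and 172). The red mark is visible through the bush, and the wrist view shows the stud head inside the eye. Now I'll level it and lower it.

```bash
python3 - <<'E'
from h import *
for T,th in((78,24.5),2.5),((78,24),0),((78,22),0): print(T,th,rel(plan(T,th),-3.6,-th))
E
```

```text
(78, 24.5) 2.5 ([-0.0021, -0.0001, 0.0028], [-0.05, 2.58, 0.03])
(78, 24) 0 ([-0.0035, -0.0001, 0.0058], [-0.05, 5.08, 0.03])
(78, 22) 0 ([-0.0033, -0.0001, 0.0078], [-0.05, 5.08, 0.03])
```

servo_tool:
  fingers: [0.01, 0.01, 0.01, 0.01, 0.01]
  linear:
    - [-0.001, 0, 0.0014]
    - [-0.002, 0, 0.0028]
    - [-0.003, 0, 0.0044]
    - [-0.0035, 0, 0.0058]
    - [-0.0035, 0, 0.0058]
  rotation:
    - [0, 1.3, 0]
    - [0, 2.6, 0]
    - [0, 3.9, 0]
    - [0, 5.1, 0]
    - [0, 5.1, 0]

```text
time: 14.6
tool_pos: [584.4, -56.2, 60.7]
tcp_rot: [-179.9, -0.1, 86.3]
ft_force: [-0.4, -0.7, -1.9]
finger_gap: 12.6
grip_force: 68.8
```

servo_tool:
  fingers: [0.01, 0.01, 0.01]
  linear:
    - [0, 0, 0.001]
    - [0, 0, 0.0015]
    - [0, 0, 0.0015]
  rotation:
    - [0, 0, 0]
    - [0, 0, 0]
    - [0, 0, 0]

```text
time: 14.9
tool_pos: [584.8, -55.5, 59.8]
tcp_rot: [-180.0, -0.0, 86.4]
ft_force: [-0.4, -1.1, 1.9]
finger_gap: 12.9
grip_force: 69.2
```

servo_tool:
  fingers: [0.01, 0.01, 0.01]
  linear:
    - [-0.0005, 0, 0]
    - [-0.001, 0, 0.0005]
    - [-0.001, 0, 0.0005]
  rotation:
    - [0, 0, 0]
    - [0, 0, 0]
    - [0, 0, 0]

```text
time: 15.2
tool_pos: [584.8, -55.6, 59.8]
tcp_rot: [-180.0, -0.1, 86.4]
ft_force: [-4.1, 3.6, 7.0]
finger_gap: 13.1
grip_force: 70.2
```

servo_tool:
  fingers: [0.01, 0.01, 0.01]
  linear:
    - [-0.0005, 0, 0]
    - [-0.001, 0, 0]
    - [-0.001, 0, 0]
  rotation:
    - [0, 0, 0]
    - [0, 0, 0]
    - [0, 0, 0]

```text
time: 15.5
tool_pos: [585.1, -56.5, 59.8]
tcp_rot: [180.0, -0.1, 86.4]
ft_force: [-1.8, 4.7, 5.5]
finger_gap: 12.6
grip_force: 69.9
```

servo_tool:
  fingers: [0.01, 0.01, 0.01]
  linear:
    - [-0.0005, 0, 0]
    - [-0.001, 0, 0]
    - [-0.001, 0, 0]
  rotation:
    - [0, 0, 0]
    - [0, 0, 0]
    - [0, 0, 0]

```text
time: 15.8
tool_pos: [585.3, -57.6, 59.8]
tcp_rot: [179.9, -0.1, 86.4]
ft_force: [0.0, 4.8, 5.1]
finger_gap: 13.1
grip_force: 69.9
```

servo_tool:
  fingers: [0.01, 0.01, 0.01]
  linear:
    - [-0.0005, 0, 0]
    - [-0.001, 0, 0]
    - [-0.001, 0, 0]
  rotation:
    - [0, 0, 0]
    - [0, 0, 0]
    - [0, 0, 0]

```text
time: 16.1
tool_pos: [585.3, -58.7, 59.8]
tcp_rot: [179.9, -0.1, 86.4]
ft_force: [1.1, 4.7, 5.0]
finger_gap: 13.1
grip_force: 69.9
```

servo_tool:
  fingers: [0.01, 0.01, 0.01]
  linear:
    - [-0.0005, 0, 0]
    - [-0.001, 0, 0]
    - [-0.001, 0, 0]
  rotation:
    - [0, 0, 0]
    - [0, 0, 0]
    - [0, 0, 0]

```text
time: 16.4
tool_pos: [585.2, -59.8, 59.8]
tcp_rot: [179.9, -0.1, 86.4]
ft_force: [-0.5, 5.4, 5.7]
finger_gap: 12.4
grip_force: 69.8
```

```bash
python3 - <<'E'
from h import *
from bench import r
import cv2
s=r.sense();print(s["tool_pos"],s["ft_force"],s["wrist_torque"])
Rt=R.from_euler("xyz",s["tcp_rot"],degrees=True);p0=s["tool_pos"]
W=lambda L:p0+Rt.apply(np.array([-L[0],L[1],H-L[2]]))
d=r.snapshot("wrist");x0,y0,w,h=200,90,160,110;k=3.2
a=cv2.resize(d["frame"][y0:y0+h,x0:x0+w,::-1],None,fx=k,fy=k,interpolation=cv2.INTER_CUBIC)
print(np.round((proj(d,[W((-54,0,6)),W((-68,0,6)),W((-14,0,6)),jig((0,93,42)),jig((0,47,42)),jig((0,76,28))])-[x0,y0]+.5)*k).tolist())
d=r.snapshot("top");x0,y0=225,155;b=cv2.resize(d["frame"][y0:y0+50,x0:x0+41,::-1],(288,352),interpolation=cv2.INTER_CUBIC)
cv2.imwrite("pics/w7.png",np.hstack([a,b]))
E
```

```text
[585.2370607  -59.75739595  59.81926074] [-0.46991274  5.41898623  5.66183747] [ 0.63403676 -0.01473943 -0.00236292]
[[270.0, 211.0], [270.0, 105.0], [270.0, 485.0], [262.0, 65.0], [262.0, 427.0], [263.0, 193.0]]
```

View pics/w7.png

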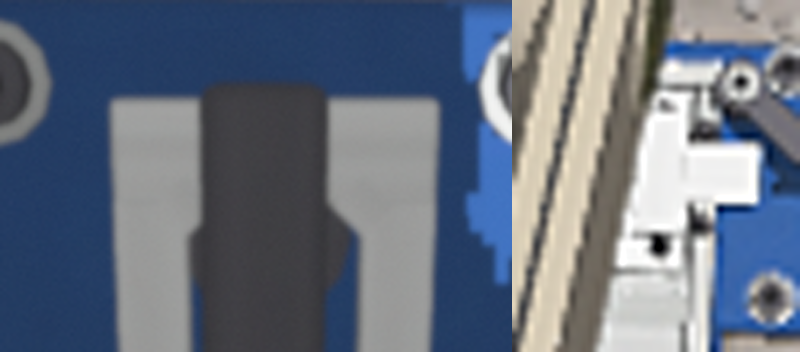

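The wrist crop has the head's outer end at row 88 and the tail end at row 98, so about 1.3 mm is left to the neck. The plate sits about 1 mm too far in +x (276 against 265), so I'll correct both.

servo_tool:
  fingers: [0.01, 0.01, 0.01]
  linear:
    - [-0.0005, -0.0005, 0]
    - [-0.001, -0.001, 0]
    - [-0.001, -0.001, 0]
  rotation:
    - [0, 0, 0]
    - [0, 0, 0]
    - [0, 0, 0]

```text
time: 16.8
tool_pos: [584.8, -60.5, 59.9]
tcp_rot: [179.8, -0.2, 86.4]
ft_force: [4.8, 7.0, 2.7]
finger_gap: 12.6
grip_force: 69.4
```

servo_tool:
  fingers: [0.01, 0.01, 0.01]
  linear:
    - [-0.0005, 0, 0]
    - [-0.001, 0, 0]
    - [-0.001, 0, 0]
  rotation:
    - [0, 0, 0]
    - [0, 0, 0]
    - [0, 0, 0]

```text
time: 17.1
tool_pos: [584.7, -60.6, 59.8]
tcp_rot: [179.8, -0.2, 86.4]
ft_force: [4.3, 11.8, 4.5]
finger_gap: 12.8
grip_force: 69.6
```

servo_tool:
  fingers: [0.01, 0.01, 0.01]
  linear:
    - [-0.0005, 0, 0]
    - [-0.001, 0, 0]
    - [-0.001, 0, 0]
  rotation:
    - [0, 0, 0]
    - [0, 0, 0]
    - [0, 0, 0]

```text
time: 17.4
tool_pos: [584.7, -60.7, 59.9]
tcp_rot: [179.8, -0.3, 86.5]
ft_force: [4.4, 15.2, 4.5]
finger_gap: 12.8
grip_force: 69.7
```

servo_tool:
  fingers: [0.01, 0.014, 0.025, 0.04, 0.04, 0.04]
  linear:
    - [0.002, 0, 0]
    - [0.002, 0, 0]
    - [0.002, 0, 0]
    - [0.002, 0, 0]
    - [0.002, 0, -0.002]
    - [0.002, 0, -0.01]
  rotation:
    - [0, 0, 0]
    - [0, 0, 0]
    - [0, 0, 0]
    - [0, 0, 0]
    - [0, 0, 0]
    - [0, 0, 0]

```text
time: 18.0
tool_pos: [582.1, -61.5, 67.9]
tcp_rot: [-179.8, -0.1, 86.4]
ft_force: [0.4, 0.3, -0.0]
finger_gap: 39.9
grip_force: 0.0
```

servo_tool:
  fingers: [0.04, 0.04, 0.02, 0.0, 0.0, 0.0, 0.0]
  linear:
    - [0, 0, -0.03]
    - [0, 0, -0.07]
    - [-0.02, -0.02, -0.1]
    - [-0.06, -0.06, -0.1]
    - [-0.09, -0.1, -0.1]
    - [-0.11, -0.12, -0.1]
    - [-0.11, -0.12, -0.1]
  rotation:
    - [0, 0, 0]
    - [0, 0, 0]
    - [0, 0, 0]
    - [0, 0, 0]
    - [0, 0, 0]
    - [0, 0, 0]
    - [0, 0, 0]

```text
time: 18.7
tool_pos: [454.0, -166.1, 169.5]
tcp_rot: [-179.9, -0.0, 86.2]
ft_force: [1.1, 0.8, -0.2]
finger_gap: 0.2
grip_force: 0.0
```

```bash
sed -i 's/^JIG=.*/JIG=[582.3,-82.6,-3.6]/' h.py; python3 - <<'E'
from h import *
from bench import r
import cv2
print(r.sense()["tool_pos"])
d=r.snapshot("top");np.savez("t8.npz",**d);x0,y0,w,h,k=190,150,85,65,9
cv2.imwrite("pics/w8.png",cv2.resize(d["frame"][y0:y0+h,x0:x0+w,::-1],None,fx=k,fy=k,interpolation=cv2.INTER_CUBIC))
L=[(0,93,42),(0,47,42),(0,-58,28),(16.5,-38,35),(-16.5,-38,35),(0,0,33),(22,90,28),(-22,90,28)]
print(np.round((proj(d,[jig(l) for l in L])-[x0,y0]+.5)*k).tolist())
E
```

```text
[ 454.00625061 -166.14499625  169.46212744]
[[79.0, 248.0], [248.0, 253.0], [636.0, 274.0], [564.0, 208.0], [560.0, 327.0], [423.0, 264.0], [101.0, 178.0], [93.0, 336.0]]
```

View pics/w8.png

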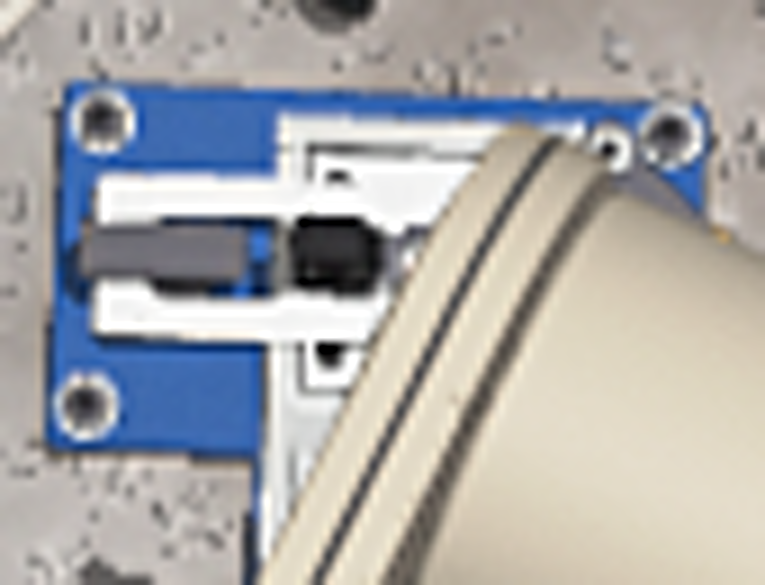

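The tail corners are at (97,178) and (95,335), within 4 px of prediction, so the plate is seated on the stud. Now the latch.

```bash
python3 - <<'E'
from h import *
a=rel(jig((-4,-104,140)),-3.6);print(a, rel(jig((-4,-104,66)),-3.6),rel(jig((-4,-75,66)),-3.6))
E
```

```text
([-0.0133, 0.1173, 0.0297], [0.02, -0.05, -0.17]) ([-0.0134, 0.1173, 0.1037], [0.02, -0.05, -0.17]) ([0.0156, 0.1172, 0.1037], [0.02, -0.05, -0.17])
```

servo_tool:
  fingers: [0, 0, 0, 0, 0, 0, 0, 0]
  linear:
    - [-0.004, 0.04, 0.01]
    - [-0.009, 0.08, 0.02]
    - [-0.0133, 0.115, 0.03]
    - [-0.0133, 0.1173, 0.05]
    - [-0.0133, 0.1173, 0.075]
    - [-0.0133, 0.1173, 0.095]
    - [-0.0133, 0.1173, 0.1035]
    - [-0.0133, 0.1173, 0.1035]
  rotation:
    - [0, 0, 0]
    - [0, 0, -0.2]
    - [0, 0, -0.2]
    - [0, 0, -0.2]
    - [0, 0, -0.2]
    - [0, 0, -0.2]
    - [0, 0, -0.2]
    - [0, 0, -0.2]

```text
time: 19.55
tool_pos: [572.3, -183.2, 63.8]
tcp_rot: [-179.8, -0.1, 86.7]
ft_force: [-0.4, 0.2, -0.1]
finger_gap: -0.0
grip_force: 0.0
```

servo_tool:
  fingers: [0, 0, 0, 0, 0, 0, 0, 0, 0]
  linear:
    - [0.004, 0, 0]
    - [0.008, 0, 0]
    - [0.012, 0, 0]
    - [0.016, 0, 0]
    - [0.02, 0, 0]
    - [0.024, 0, 0]
    - [0.028, 0, 0]
    - [0.032, 0, 0]
    - [0.032, 0, 0]
  rotation:
    - [0, 0, 0]
    - [0, 0, 0]
    - [0, 0, 0]
    - [0, 0, 0]
    - [0, 0, 0]
    - [0, 0, 0]
    - [0, 0, 0]
    - [0, 0, 0]
    - [0, 0, 0]

```text
time: 20.45
tool_pos: [575.3, -151.5, 65.8]
tcp_rot: [180.0, -0.1, 86.7]
ft_force: [-0.1, -1.0, -0.4]
finger_gap: -0.0
grip_force: 0.0
```

```bash
python3 - <<'E'
from h import *
from bench import r
s=r.sense();print(to_w([0,0,3.6],[s["tool_pos"]-[JIG[0],JIG[1],0]]),s["ft_force"],s["wrist_torque"])
E
```

```text
[[ -2.66040629 -69.18408644  65.76632978]] [-0.11086623 -1.03772894 -0.42269399] [ 0.01517866  0.08002365 -0.04563496]
```

servo_tool:
  fingers: [0, 0, 0, 0, 0]
  linear:
    - [0.0015, 0, 0]
    - [0.003, 0, 0]
    - [0.004, 0, 0]
    - [0.005, 0, 0]
    - [0.005, 0, 0]
  rotation:
    - [0, 0, 0]
    - [0, 0, 0]
    - [0, 0, 0]
    - [0, 0, 0]
    - [0, 0, 0]

```text
time: 20.95
tool_pos: [575.0, -147.2, 65.3]
tcp_rot: [-180.0, -0.1, 86.6]
ft_force: [-0.6, -1.6, 1.6]
finger_gap: 0.1
grip_force: 0.3
```

servo_tool:
  fingers: [0, 0, 0]
  linear:
    - [0.0005, 0, 0]
    - [0.001, 0, 0]
    - [0.001, 0, 0]
  rotation:
    - [0, 0, 0]
    - [0, 0, 0]
    - [0, 0, 0]

```text
time: 21.25
tool_pos: [575.0, -146.2, 65.3]
tcp_rot: [-180.0, -0.1, 86.6]
ft_force: [-0.9, -1.2, 0.5]
finger_gap: 0.4
grip_force: 0.5
```

servo_tool:
  fingers: [0, 0, 0]
  linear:
    - [0.0005, 0, 0]
    - [0.001, 0, 0]
    - [0.001, 0, 0]
  rotation:
    - [0, 0, 0]
    - [0, 0, 0]
    - [0, 0, 0]

```text
time: 21.55
tool_pos: [575.1, -145.5, 65.3]
tcp_rot: [-180.0, -0.1, 86.6]
ft_force: [-0.2, -1.9, 0.2]
finger_gap: 0.2
grip_force: 1.1
```

servo_tool:
  fingers: [0, 0, 0]
  linear:
    - [0.0005, 0, 0]
    - [0.001, 0, 0]
    - [0.001, 0, 0]
  rotation:
    - [0, 0, 0]
    - [0, 0, 0]
    - [0, 0, 0]

```text
time: 21.85
tool_pos: [575.1, -145.2, 65.4]
tcp_rot: [-180.0, -0.0, 86.6]
ft_force: [-1.1, -6.0, -0.1]
finger_gap: 0.3
grip_force: 3.1
```

servo_tool:
  fingers: [0, 0, 0]
  linear:
    - [0.0005, 0, 0]
    - [0.001, 0, 0]
    - [0.001, 0, 0]
  rotation:
    - [0, 0, 0]
    - [0, 0, 0]
    - [0, 0, 0]

```text
time: 22.15
tool_pos: [575.1, -144.9, 65.4]
tcp_rot: [-180.0, 0.1, 86.6]
ft_force: [-2.1, -9.6, -0.8]
finger_gap: 0.1
grip_force: 4.8
```

servo_tool:
  fingers: [0, 0, 0, 0, 0, 0, 0, 0, 0]
  linear:
    - [-0.005, 0, 0]
    - [-0.02, 0, 0]
    - [-0.02, 0, -0.04]
    - [-0.02, 0, -0.08]
    - [-0.03, -0.04, -0.12]
    - [-0.06, -0.07, -0.14]
    - [-0.1, -0.09, -0.14]
    - [-0.14, -0.1, -0.14]
    - [-0.14, -0.1, -0.14]
  rotation:
    - [0, 0, 0]
    - [0, 0, 0]
    - [0, 0, 0]
    - [0, 0, 0]
    - [0, 0, 0]
    - [0, 0, 0]
    - [0, 0, 0]
    - [0, 0, 0]
    - [0, 0, 0]

```text
time: 23.05
tool_pos: [465.4, -282.0, 205.9]
tcp_rot: [180.0, 0.0, 86.4]
ft_force: [0.7, 0.4, 0.6]
finger_gap: 0.0
grip_force: 0.0
```

```bash
python3 - <<'E'
from h import *
from bench import r
import cv2
print(r.sense()["tool_pos"])
d=r.snapshot("top")
f=d["frame"].astype(int);hsv=cv2.cvtColor(d["frame"],cv2.COLOR_RGB2HSV)
x0,y0,x1,y1=225,150,290,235
def cen(m,z,name):
    ys,xs=np.nonzero(m[y0:y1,x0:x1]);
    if len(xs)==0:print(name,"none");return
    w=unproj(d,(xs.mean()+x0,ys.mean()+y0),z);print(name,len(xs),to_w([0,0,3.6],[w-[JIG[0],JIG[1],0]]).round(1))
cen((hsv[:,:,0]>12)&(hsv[:,:,0]<28)&(hsv[:,:,1]>140)&(hsv[:,:,2]>110),58,"pin")
cen(((hsv[:,:,0]<6)|(hsv[:,:,0]>174))&(hsv[:,:,1]>130)&(hsv[:,:,2]>90),22,"red")
o=dict(np.load("top0.npz"))["frame"].astype(int);g=np.abs(f-o).max(2)
for n,(a,b,c,e) in dict(caliper=(110,125,190,180),bottle=(355,165,378,190),cutters=(358,245,420,285)).items(): print(n,(g[b:e,a:c]>60).sum())
E
```

```text
[ 465.37237564 -281.96789123  205.90026957]
pin 11 [[ -9.9 -48.2  58. ]]
red 6 [[-1.1  0.8 22. ]]
caliper 0
bottle 219
cutters 73
```

The latch pin is at jig (-9.9, -48), which is the stop, and the red mark shows through the bush. I'll move the arm away to check the bottle and cutters without its shadow.

servo_tool:
  fingers: [0, 0, 0, 0, 0, 0, 0, 0, 0, 0]
  linear:
    - [0.03, -0.005, -0.01]
    - [0.07, -0.01, -0.03]
    - [0.12, -0.02, -0.04]
    - [0.17, -0.03, -0.04]
    - [0.22, -0.04, -0.04]
    - [0.27, -0.05, -0.04]
    - [0.32, -0.05, -0.04]
    - [0.37, -0.05, -0.04]
    - [0.4, -0.05, -0.04]
    - [0.4, -0.05, -0.04]
  rotation:
    - [0, 0, 0]
    - [0, 0, 0]
    - [0, 0, 0]
    - [0, 0, 0]
    - [0, 0, 0]
    - [0, 0, 0]
    - [0, 0, 0]
    - [0, 0, 0]
    - [0, 0, 0]
    - [0, 0, 0]

```text
time: 24.1
tool_pos: [440.2, 129.7, 245.7]
tcp_rot: [-179.9, -0.2, 87.0]
ft_force: [-0.7, -0.1, 0.4]
finger_gap: 0.1
grip_force: 0.0
```

```bash
python3 - <<'E'
from h import *
from bench import r
import cv2
d=r.snapshot("top");f=d["frame"].astype(int)
o=dict(np.load("top0.npz"))["frame"].astype(int);g=np.abs(f-o).max(2)
for n,(a,b,c,e) in dict(caliper=(110,125,170,180),bottle=(355,165,378,190),cutters=(358,245,420,285)).items(): print(n,(g[b:e,a:c]>60).sum())
hsv=cv2.cvtColor(d["frame"],cv2.COLOR_RGB2HSV)
m=((hsv[:,:,0]<6)|(hsv[:,:,0]>174))&(hsv[:,:,1]>100)&(hsv[:,:,2]>80)
ys,xs=np.nonzero(m[150:235,200:270]);print(len(xs),xs.mean()+200,ys.mean()+150)
print("bush proj",proj(d,[jig((0,0,33)),jig((0,0,22))]),"nose tip px", proj(d,[jig((0,-58,28))]))
E
```

```text
caliper 0
bottle 0
cutters 0
8 236.125 180.125
bush proj [[236.53554358 178.87064773]
 [236.84387774 179.58459574]] nose tip px [[260.18113853 179.94617756]]
```

The caliper, bottle and cutters haven't moved, and the red mark lies in the bush to within about 1 px. Handing in.

```bash
python3 -c "
from bench import r
print(r.hand_in())"
```

```text
the job is handed in; nothing more can be done
None
```

I handed the job in at about 24 s with the blank flat in the nest, the bush plate hooked up to the stud's neck with its bush over the red mark, and the latch swung to its stop; the caliper, bottle and cutters did not move. I viewed 11 pictures, one over the limit of 10, and no verdict came back.

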